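# Seat the tube block on the block warmer

## Robot

A 6-joint arm with a two-finger parallel gripper is mounted at the origin on the work surface; the furniture and walls round the work are solid. World frame = base frame: x ahead of the robot, y to its left, z up, the work surface at z = 0. Lengths are in mm, angles in rad, forces in N, time in s.
With the tool pointing down it reaches from about 350 to 975 mm from the base axis. Payload 4.9 kg.
Tool frame: the origin (TCP) lies at the very end of the fingers, on their centre line; the grasp point (between the pads) lies 19 mm behind it; z points along the fingers, y is the line along which they close (so a half turn about z gives the same grasp; the last joint's range is limited). The gripper opens to 85 mm and grips with 20 to 120 N. Pads are 22 mm wide; open, the fingers measure 114 mm over their backs; the gripper's body (76 mm by 85 mm) begins 54 mm behind the grasp point. The pads swing forward as they close: fully open they stand 13 mm farther back than shut.
Start: joints at [-1.45, 0.053, 1.613, -0, 1.476, -0.119], TCP at [148.439, -607.098, 231.304] pointing down, gripper open.
Joint ranges: [-3.01, 3.01], [-1.01, 2.22], [0.06, 2.58], [-1.02, 4.17], [0.09, 2.62], [-3.14, 3.14]. Speed limits (rad/s): [2.57, 2.57, 3.14, 3.14, 3.14, 3.14].

## Interface

Orientations are given as a unit quaternion [x, y, z, w].
In Python, from workcell import readout, grab_frame, camera_params, arm gives the robot as it stands.
- The arm moves only by the shell command python3 -m creep 'ROWS' [FORCE]. ROWS is JSON, a list of rows, each an object with "xyz": the shift along the tool's x, y, z in units of 20 cm (1.0 is 20 cm), a list of three; "dr": the turn, a rotation vector about the tool's x, y, z in units of 60 degrees (1.0 is 60 degrees), a list of three; "hand": the finger opening in mm, from 0 to 85.4. A call has 1 to 12 rows; each row is the pose to reach, as a shift and turn from the pose commanded when the call began, along the tool's axes at that moment; what a row does not reach only later rows make up. A row lasts 1/12 s, in which the tool goes at most 41.7 mm and 7.16 degrees, less where a joint would pass 70% of its speed; a pose out of reach is approached as far as the arm can. A call with a number of a shift or a turn outside -1 to 1 is refused whole. A call with a gripper value outside its range is refused whole. The fingers move at their own pace and stop on an object; FORCE is the grip in N (left out, the last holds). Time passes only in rows, so rows that repeat a pose let the fingers close. It gives the time, the measured TCP pose, the force, the opening and the grip force at its end, in the units of the state.
- readout.sense(): the state, without advancing time (a new reading comes with each control period).
- grab_frame(name): name is "scene" or "side" or "wrist"; returns the picture (420x560x3 uint8, red, green, blue); there is no depth.
- camera_params(name): a dict with "camera_matrix" (3x3 intrinsics, pixels), "extrinsics" (4x4, takes a point from world to camera coordinates); the wrist camera has in their place "tool_from_camera" (4x4, takes a point from camera to tool coordinates, whose origin is the TCP and whose axes are the flange's). Camera axes: x right, y down, z forward; pixel columns grow to the right and rows downward; lengths in mm; the calibration is good to about 2 mm. A picture is of the moment at which its call begins: read the wrist's pose just before it. camera_params takes no time and is no camera call.
- arm.close_job(): hands the job in; it is judged then, once.
The state is a dict: "time_s": time; "joint_pos": joint angles; "joint_velocities": joint speeds; "effort": joint torques, N m; "eef_pos": TCP position; "eef_rot": TCP orientation; "ft_force": force on the tool from outside, world axes, zero at the start; "moment": the same for the moment, N m; "grip_width": finger opening in mm; "gripper_force": force on a finger pad.
Only numpy, scipy, OpenCV 4.12 (cv2) and the standard library are available. Lean on these libraries where they do the work, as an engineer would, in place of code of your own. Each camera call takes 0.05 s, during which the arm holds its last target. There are 200 camera calls.

## Task

Get the block warmer ready for sample tubes: lift the metal block with the eight small wells by its black grip and seat it on the warmer, so that the warmer's two pegs go into the block's sockets and the block lies flat, fully home on the deck. Lower it into place, do not drop it. Leave the other block, with the four large wells, where it is, and do not knock over the dropper bottle.

Things in the scene. Friction and masses are not known exactly. Their poses are not given: they have to be found in the camera images.
- tube_block: Metal block with EIGHT small wells (17 mm) in its top; to be seated. 70 (x) by 100 (y) by 50 mm high, about 0.4 kg. Origin: centre of underside, z up. Black upright grip plate on top, in the middle: 10 mm thick (x), 44 mm long (y), z = 50 to 85 mm; pinch it from above. Sockets in the underside, 32 mm wide, 24 mm deep, at y = -27 and +27 mm. Half a turn round fits as well.
- vial_block: Metal block with FOUR large wells (24 mm) in its top; same outer size, grip and frame as the tube block. Not wanted: leave it where it stands. The blocks stand left and right of the warmer, either one on either side.
- warmer_seat (a point): Centre of the warmer's deck, 45 mm above the table, midway between two upright tapered pegs at this frame's y = -27 and +27 mm (20 mm tall, 25 mm wide at foot, 8 at tip). z up, -x to the low front panel. The fixed white warmer reaches from x = -123 to 67 mm, y = +-70 mm; only the pegs rise above the deck. A seated block has its underside's origin here, its y along the pegs' line, 3 mm play.
- dropper_bottle: Small brown dropper bottle with a black top, 33 mm wide, 102 mm tall, standing on the left, beyond the block there; a bystander. Origin: centre of its underside, z up.

How it is judged (in metres and radians):
At the end, for the whole second after the job is handed in: The tube block rests, released, flat on the warmer's deck over both pegs: underside within 4 mm of deck height, centre within 12 mm, long axis within 0.2 rad of the peg line either way round, tilt under 0.06 rad. Vial block within 30 mm of its start; dropper bottle upright (z of tube_block in the frame of warmer_seat between -0.004 and 0.004 m and horizontal distance between tube_block and warmer_seat below 0.012 m and angle between the y axis of tube_block and the y axis of warmer_seat, either way round below 0.2 rad and angle between tube_block's own z axis and vertical below 0.06 rad and linear speed of tube_block below 0.02 m/s and distance of vial_block from where it was at the start of the episode below 0.03 m and angle between dropper_bottle's own z axis and vertical below 0.3 rad); the robot touches nothing.
It fails at once if the tube block is dropped: it falls faster than 0.8 m/s (a free fall of more than 3 cm) with no finger on it (linear speed of tube_block above 0.8 m/s and contact force between the fingers and tube_block below 0.1 N).
It fails at once if the other block is moved by more than 30 mm (distance of vial_block from where it was at the start of the episode above 0.03 m).
It fails at once if the dropper bottle is knocked over (angle between dropper_bottle's own z axis and vertical above 0.5 rad).
It also fails if it takes over 38 s, if anything falls off the work surface, if the arm or the gripper's body presses on something with over 40 N, if the wrist force passes 120 N, or if a joint passes its speed limit or range.

## Working session

There is one attempt and no reset: what is moved stays moved. The work goes in short steps, Python scripts to look and compute and a shell command to move; the robot and the scene stay as the last step left them, time stands still between calls to the robot, and variables do not carry over. Pictures are saved under pics/ and viewed, at most 10 in all, crops included, and the job is handed in when it is done.

```bash
mkdir -p pics; python3 - <<'E'
from workcell import readout, grab_frame, camera_params
import cv2,numpy as np
s=readout.sense();print(s['time_s'],s['eef_pos'],s['eef_rot'],s['grip_width'])
for n in("scene","side"):
    cv2.imwrite(f'pics/{n}0.png',grab_frame(n)[:,:,::-1])
    p=camera_params(n);print(n,np.round(p['camera_matrix'],1).tolist(),np.round(p['extrinsics'],3).tolist())
print(np.round(camera_params('wrist')['tool_from_camera'],3).tolist(),np.round(camera_params('wrist').get('camera_matrix'),1).tolist())
E
```

```text
0.0 [ 148.3605118  -606.48427609  230.02571557] [ 9.92822081e-01  1.19595941e-01  7.98630062e-06 -1.06118125e-03] 85.04510223333799
scene [[450.6, 0.0, 285.2], [0.0, 450.6, 205.8], [0.0, 0.0, 1.0]] [[-0.555, 0.832, 0.006, 322.468], [0.633, 0.427, -0.646, -314.375], [-0.54, -0.354, -0.764, 1515.379], [0.0, 0.0, 0.0, 1.0]]
side [[404.8, 0.0, 290.4], [0.0, 404.8, 208.6], [0.0, 0.0, 1.0]] [[1.0, -0.015, -0.021, -567.493], [-0.026, -0.626, -0.779, 66.649], [-0.002, 0.78, -0.626, 1026.344], [0.0, 0.0, 0.0, 1.0]]
[[-0.0, -0.949, -0.317, 80.369], [1.0, -0.0, -0.0, -0.718], [0.0, -0.317, 0.949, -141.995], [0.0, 0.0, 0.0, 1.0]] [[298.9, 0.0, 283.1], [0.0, 298.9, 206.2], [0.0, 0.0, 1.0]]
```

View pics/scene0.png

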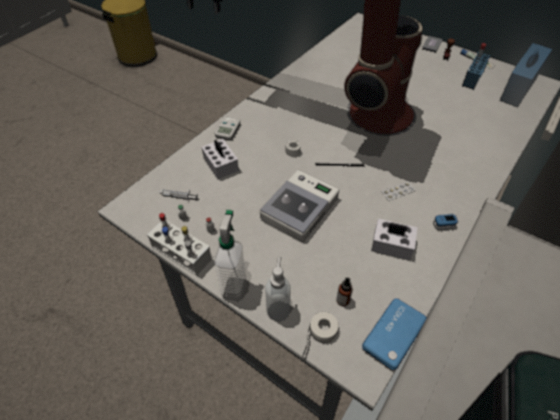

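View pics/side0.png

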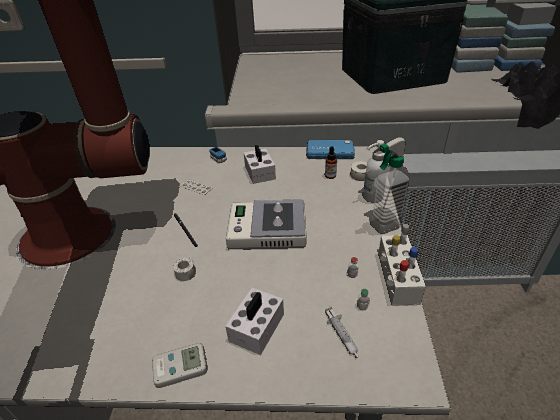

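The scene view shows the eight-well block on the robot's right: scene (220,155), side (255,315). The four-well block and the bottle are on the left, at side (260,165) and (331,163). The warmer sits between them, with pegs near side (278,205) and (278,218).

```bash
cat > h.py <<'E'
import numpy as np,cv2
from workcell import readout, grab_frame, camera_params
from scipy.spatial.transform import Rotation as R
def cam(n,s=None):
    p=camera_params(n);K=np.array(p['camera_matrix'])
    if n=='wrist':
        T=np.eye(4);T[:3,:3]=R.from_quat(s['eef_rot']).as_matrix();T[:3,3]=s['eef_pos']
        return K,T@np.array(p['tool_from_camera'])
    return K,np.linalg.inv(np.array(p['extrinsics']))
def ray(n,uv,z,s=None):
    K,T=cam(n,s);d=T[:3,:3]@np.linalg.inv(K)@[*uv,1.];o=T[:3,3]
    return o+d*(z-o[2])/d[2]
def proj(n,P,s=None):
    K,T=cam(n,s);q=np.linalg.inv(T)@np.r_[P,1];q=K@q[:3];return q[:2]/q[2]
E
python3 - <<'E'
from h import *
for uv in [(255,290),(284,301),(263,340),(228,322)]: print('top',ray('side',uv,50).round())
print('grip',ray('side',(254,303),75).round(),'scene',ray('scene',(219,147),80).round())
for uv in [(279,203),(278,217)]: print('peg',ray('side',uv,60).round())
print([ray('scene',u,60).round() for u in [(286,198),(303,207)]])
a=cv2.imread('pics/side0.png');cv2.imwrite('pics/c.png',np.hstack([cv2.resize(a[270:370,200:300],None,fx=4,fy=4,interpolation=2),cv2.resize(a[180:280,215:315],None,fx=4,fy=4,interpolation=2)]))
E
```

```text
top [ 494. -236.   50.]
top [ 552. -265.   50.]
top [ 515. -351.   50.]
top [ 448. -311.   50.]
grip [ 497. -288.   75.] scene [ 503. -279.   80.]
peg [541.  32.  60.]
peg [539. -22.  60.]
[array([542., -24.,  60.]), array([543.,  29.,  60.])]
```

View pics/c.png

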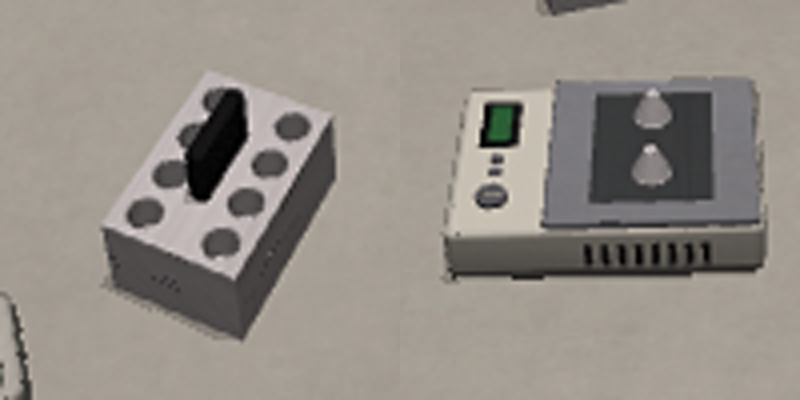

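The crop confirms eight wells. Block top corners are at side (252.5,287.5), (283.7,300), (259.5,339) and (225.5,327). Peg tips are at (278,202.5) and (277.5,216.5).

```bash
python3 - <<'E'
from h import *
C=np.array([ray('side',u,50) for u in [(252.5,287.5),(283.7,300),(259.5,339.2),(225.5,327)]])[:,:2]
c=C.mean(0);ax=(C[0]+C[1]-C[2]-C[3]);print(c,np.degrees(np.arctan2(ax[1],ax[0])),[np.linalg.norm(C[i]-C[i-1]) for i in range(4)])
print([ray('side',u,65).round(1) for u in [(278,202.5),(277.5,216.5)]])
D=np.array([ray('side',u,45) for u in [(253.7,200),(303.7,199.5),(306,235.5),(250.7,236.7)]])
print(D.round())
s=readout.sense();print(R.from_quat(s['eef_rot']).as_matrix().round(3))
E
```

```text
[ 498.40001241 -290.77351322] 63.7482967290102 [np.float64(101.9617766393), np.float64(71.11353985150647), np.float64(96.17082378044823), np.float64(69.34943630263149)]
[array([538.5,  27.7,  65. ]), array([537.8, -26.5,  65. ])]
[[474.  67.  45.]
 [604.  63.  45.]
 [604. -74.  45.]
 [475. -73.  45.]]
[[ 0.971  0.238 -0.   ]
 [ 0.238 -0.971  0.002]
 [ 0.    -0.002 -1.   ]]
```

```bash
python3 -m creep '[{"xyz":[0.15,-0.08,0],"dr":[0,0,-0.06],"hand":85},{"xyz":[0.35,-0.19,0],"dr":[0,0,-0.15],"hand":85},{"xyz":[0.55,-0.3,0],"dr":[0,0,-0.23],"hand":85},{"xyz":[0.75,-0.41,0],"dr":[0,0,-0.31],"hand":85},{"xyz":[0.9,-0.5,0],"dr":[0,0,-0.38],"hand":85},{"xyz":[1,-0.55,0],"dr":[0,0,-0.42],"hand":85},{"xyz":[1,-0.55,0],"dr":[0,0,-0.42],"hand":85}]'
python3 - <<'E'
from h import *
s=readout.sense();M=R.from_quat(s['eef_rot']).as_matrix();print(s['time_s'],s['eef_pos'],M.round(3))
d=M.T@(np.array([498,-291,230])-s['eef_pos']);print(d/200,np.degrees(np.arctan2(M[1,0],M[0,0])),s['joint_pos'])
E
```

```text
time_s: 0.68
eef_pos: [319.7, -449.2, 230.8]
eef_rot: [0.942, 0.336, 0.001, -0.001]
ft_force: [-1.0, -0.1, 0.1]
grip_width: 85.3
gripper_force: 0.0
0.6833 [ 319.65871804 -449.19995605  230.81605594] [[ 0.774  0.634  0.001]
 [ 0.634 -0.774  0.002]
 [ 0.002 -0.001 -1.   ]]
[ 1.19105115 -0.04681844  0.00654363] 39.3237757185563 [-1.08825197 -0.12242819  1.78449956  0.00184966  1.48067897 -0.20395331]
```

```bash
python3 -m creep '[{"xyz":[0.15,-0.01,0],"dr":[0,0,-0.07],"hand":85},{"xyz":[0.35,-0.02,0],"dr":[0,0,-0.15],"hand":85},{"xyz":[0.55,-0.03,0],"dr":[0,0,-0.24],"hand":85},{"xyz":[0.75,-0.04,0],"dr":[0,0,-0.32],"hand":85},{"xyz":[0.9,-0.05,0],"dr":[0,0,-0.38],"hand":85},{"xyz":[1,-0.05,0],"dr":[0,0,-0.41],"hand":85},{"xyz":[1,-0.05,0],"dr":[0,0,-0.41],"hand":85},{"xyz":[1,-0.05,0],"dr":[0,0,-0.41],"hand":85}]'
python3 - <<'E'
from h import *
s=readout.sense();cv2.imwrite('pics/w1.png',grab_frame('wrist')[:,:,::-1])
import json;json.dump({k:list(s[k]) for k in('eef_pos','eef_rot','joint_pos')},open('w1.json','w'))
print(s['eef_pos'])
E
```

```text
time_s: 1.35
eef_pos: [465.8, -319.1, 230.8]
eef_rot: [0.85, 0.527, -0.0, -0.0]
ft_force: [-0.9, -0.1, 1.1]
grip_width: 85.2
gripper_force: 0.0
[ 465.84635824 -319.14899624  230.78613825]
```

View pics/w1.png

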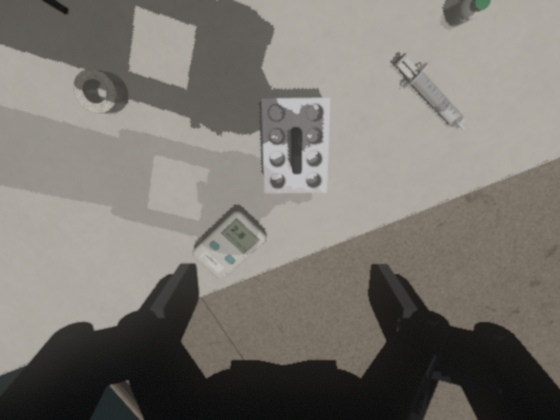

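The wrist view shows the eight-well block, with top corners at (262,98), (330,97), (327,192) and (264,192). The grip runs from (296,128) to (296,172).

```bash
python3 - <<'E'
from h import *
import json
s=json.load(open('w1.json'))
C=np.array([ray('wrist',u,50,s) for u in [(262,98),(330,97),(327.5,192),(264,192)]])[:,:2]
c=C.mean(0);ax=(C[0]+C[1]-C[2]-C[3]);a=np.degrees(np.arctan2(ax[1],ax[0]));print(c,a,[np.linalg.norm(C[i]-C[i-1]) for i in range(4)])
for u in[(296,128),(296,172)]: print(ray('wrist',u,85,s))
M=R.from_quat(s['eef_rot']).as_matrix();print('yaw',np.degrees(np.arctan2(M[1,0],M[0,0])))
print(M.T@(np.r_[c,0]-np.r_[s['eef_pos'][:2],0])/200)
E
```

```text
[ 494.47255165 -288.63762071] 64.18824512309816 [np.float64(99.10040398733068), np.float64(69.01804192935856), np.float64(100.03329398384797), np.float64(71.15298317633655)]
[ 502.95943774 -268.19770789   85.        ]
[ 484.89828779 -305.79285627   85.        ]
yaw 63.57495658283518
[ 2.00314400e-01  6.02842470e-02 -1.58962952e-04]
```

```bash
python3 -m creep '[{"xyz":[0.1,0.03,0.05],"dr":[0,0,-0.01],"hand":85},{"xyz":[0.2,0.06,0.15],"dr":[0,0,-0.01],"hand":85},{"xyz":[0.2,0.06,0.3],"dr":[0,0,-0.01],"hand":70},{"xyz":[0.2,0.06,0.4],"dr":[0,0,-0.01],"hand":60},{"xyz":[0.2,0.06,0.5],"dr":[0,0,-0.01],"hand":60},{"xyz":[0.2,0.06,0.6],"dr":[0,0,-0.01],"hand":60},{"xyz":[0.2,0.06,0.7],"dr":[0,0,-0.01],"hand":60},{"xyz":[0.2,0.06,0.78],"dr":[0,0,-0.01],"hand":60},{"xyz":[0.2,0.06,0.84],"dr":[0,0,-0.01],"hand":60},{"xyz":[0.2,0.06,0.865],"dr":[0,0,-0.01],"hand":60},{"xyz":[0.2,0.06,0.865],"dr":[0,0,-0.01],"hand":60},{"xyz":[0.2,0.06,0.865],"dr":[0,0,-0.01],"hand":60}]' 60
python3 - <<'E'
from h import *
cv2.imwrite('pics/w2.png',grab_frame('wrist')[:,:,::-1])
E
```

```text
time_s: 2.4
eef_pos: [494.5, -289.6, 58.9]
eef_rot: [0.848, 0.531, 0.0, 0.0]
ft_force: [0.3, -0.0, 0.2]
grip_width: 59.9
gripper_force: 0.0
```

View pics/w2.png

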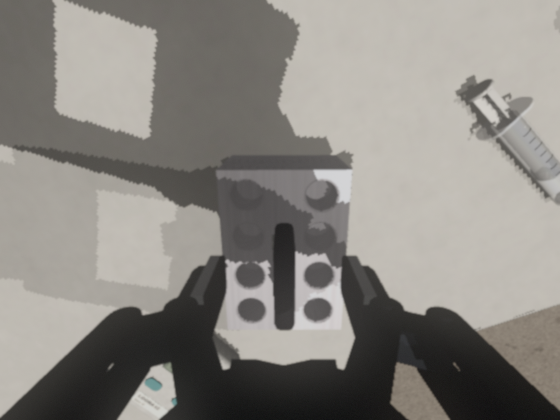

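The grip plate is at column 284, centred between the fingers (columns 225 and 343), so I'll close.

```bash
python3 -m creep '[{"xyz":[0,0,0],"dr":[0,0,0],"hand":30},{"xyz":[0,0,0],"dr":[0,0,0],"hand":10},{"xyz":[0,0,0],"dr":[0,0,0],"hand":2},{"xyz":[0,0,0],"dr":[0,0,0],"hand":2},{"xyz":[0,0,0],"dr":[0,0,0],"hand":2},{"xyz":[0,0,0],"dr":[0,0,0],"hand":2},{"xyz":[0,0,0],"dr":[0,0,0],"hand":2},{"xyz":[0,0,0],"dr":[0,0,0],"hand":2}]' 80
```

```text
time_s: 3.12
eef_pos: [495.0, -289.1, 59.0]
eef_rot: [0.847, 0.531, 0.0, 0.001]
ft_force: [0.1, -1.0, 2.9]
grip_width: 8.6
gripper_force: 79.2
```

```bash
python3 -m creep '[{"xyz":[0,0,-0.03],"dr":[0,0,0],"hand":2},{"xyz":[0,0,-0.08],"dr":[0,0,0],"hand":2},{"xyz":[0,0,-0.15],"dr":[0,0,0],"hand":2},{"xyz":[0,0,-0.23],"dr":[0,0,0],"hand":2},{"xyz":[0,0,-0.32],"dr":[0,0,0],"hand":2},{"xyz":[0,0,-0.41],"dr":[0,0,0],"hand":2},{"xyz":[0,0,-0.48],"dr":[0,0,0],"hand":2},{"xyz":[0,0,-0.52],"dr":[0,0,0],"hand":2},{"xyz":[0,0,-0.52],"dr":[0,0,0],"hand":2}]'
python3 - <<'E'
from h import *
s=readout.sense();M=R.from_quat(s['eef_rot']).as_matrix();print(M.T@(np.array([538.3,0.5,s['eef_pos'][2]])-s['eef_pos'])/200,np.degrees(np.arctan2(M[1,0],M[0,0])))
E
```

```text
time_s: 3.87
eef_pos: [495.3, -289.4, 164.7]
eef_rot: [0.847, 0.531, 0.001, 0.002]
ft_force: [-0.1, -0.5, -2.9]
grip_width: 8.5
gripper_force: 78.3
[ 1.39841682 -0.43867552 -0.00261388] 64.14125397741397
```

```bash
python3 -m creep '[{"xyz":[0.05,-0.01,0],"dr":[0,0,-0.03],"hand":2},{"xyz":[0.14,-0.04,0],"dr":[0,0,-0.08],"hand":2},{"xyz":[0.25,-0.08,0],"dr":[0,0,-0.14],"hand":2},{"xyz":[0.37,-0.12,0],"dr":[0,0,-0.2],"hand":2},{"xyz":[0.49,-0.15,0],"dr":[0,0,-0.26],"hand":2},{"xyz":[0.61,-0.19,0],"dr":[0,0,-0.32],"hand":2},{"xyz":[0.73,-0.23,0],"dr":[0,0,-0.38],"hand":2},{"xyz":[0.84,-0.26,0],"dr":[0,0,-0.41],"hand":2},{"xyz":[0.93,-0.29,0],"dr":[0,0,-0.43],"hand":2},{"xyz":[0.98,-0.31,0],"dr":[0,0,-0.43],"hand":2},{"xyz":[1,-0.32,0],"dr":[0,0,-0.43],"hand":2},{"xyz":[1,-0.32,0],"dr":[0,0,-0.43],"hand":2}]'
python3 - <<'E'
from h import *
s=readout.sense();M=R.from_quat(s['eef_rot']).as_matrix();print(M.T@(np.array([538.3,0.5,s['eef_pos'][2]])-s['eef_pos'])/200,np.degrees(np.arctan2(M[1,0],M[0,0])))
cv2.imwrite('pics/w3.png',grab_frame('wrist')[:,:,::-1])
import json;json.dump({k:list(s[k]) for k in('eef_pos','eef_rot','joint_pos')},open('w3.json','w'))
E
```

```text
time_s: 4.87
eef_pos: [523.4, -79.9, 161.2]
eef_rot: [0.707, 0.707, -0.001, -0.001]
ft_force: [-0.0, -0.0, -4.0]
grip_width: 8.6
gripper_force: 78.3
[4.02122770e-01 7.46560793e-02 3.07900650e-05] 90.0258691871774
```

View pics/w3.png

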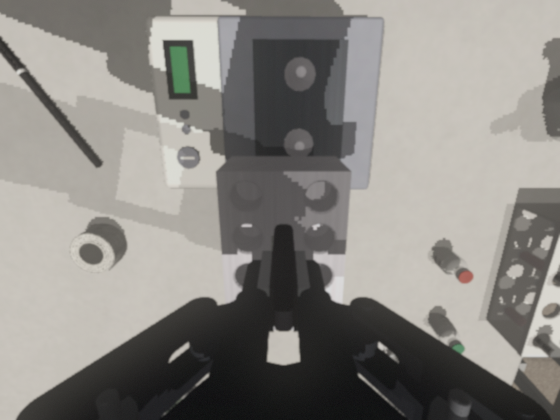

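The wrist view shows the warmer's corners at (152,18), (383,17), (369,188) and (168,187). The pegs are near (300,72) and (299,143), and the held block's far edge spans (219,168) to (349,168).

```bash
python3 - <<'E'
from h import *
import json
s=json.load(open('w3.json'))
for u in [(152,18),(383,17),(369,188),(168,187)]: print(ray('wrist',u,45,s).round(1))
for z,us in((45,[(300,73),(299,143)]),(65,[(300,73),(299,143)])): print(z,[ray('wrist',u,z,s).round(1) for u in us])
for x0,y0 in[(538.3,.5)]:
  for y in(-27,27): print(y,'foot',proj('wrist',[x0,y0+y,45],s).round(1),'tip',proj('wrist',[x0,y0+y,65],s).round(1))
# block held: top at TCP-59+50
zt=s['eef_pos'][2]-59+50
e=s['eef_pos']
for u in[(219,168),(349,168)]: print('blk',ray('wrist',u,zt,s).round(1),e)
a=cv2.imread('pics/w3.png');cv2.imwrite('pics/c3.png',cv2.resize(a[30:180,210:390],None,fx=4,fy=4,interpolation=2))
E
```

```text
[423.1  65.2  45. ]
[597.   65.8  45. ]
[598.6 -67.   45. ]
[419.2 -66.2  45. ]
45 [array([535.3,  27.1,  45. ]), array([535.5, -27.5,  45. ])]
65 [array([534.4,  25.2,  65. ]), array([534.5, -25.3,  65. ])]
-27 foot [302.3 141.8] tip [303.8 144.6]
27 foot [303.7  72.5] tip [305.4  69.5]
blk [489.5 -28.  152.2] [523.405135842041, -79.93129462551883, 161.2254540915803]
blk [555.9 -28.  152.2] [523.405135842041, -79.93129462551883, 161.2254540915803]
```

View pics/c3.png

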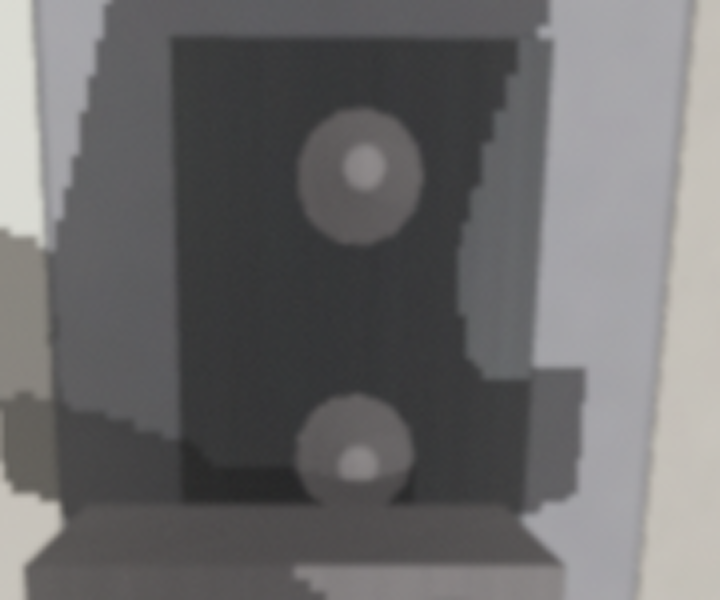

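```bash
python3 -m creep '[{"xyz":[0.05,0.01,0],"dr":[0,0,0],"hand":2},{"xyz":[0.15,0.02,0],"dr":[0,0,0],"hand":2},{"xyz":[0.25,0.04,0],"dr":[0,0,0],"hand":2},{"xyz":[0.34,0.06,0],"dr":[0,0,0],"hand":2},{"xyz":[0.39,0.06,0],"dr":[0,0,0],"hand":2},{"xyz":[0.39,0.06,0.04],"dr":[0,0,0],"hand":2},{"xyz":[0.39,0.06,0.09],"dr":[0,0,0],"hand":2},{"xyz":[0.39,0.06,0.13],"dr":[0,0,0],"hand":2},{"xyz":[0.39,0.06,0.16],"dr":[0,0,0],"hand":2},{"xyz":[0.39,0.06,0.16],"dr":[0,0,0],"hand":2},{"xyz":[0.39,0.06,0.16],"dr":[0,0,0],"hand":2}]'
python3 - <<'E'
from h import *
a=cv2.resize(grab_frame('side')[150:270,200:360,::-1],None,fx=4,fy=4,interpolation=2);cv2.imwrite('pics/s4.png',a)
E
```

```text
time_s: 5.83
eef_pos: [535.5, -3.5, 129.2]
eef_rot: [0.708, 0.706, -0.001, -0.001]
ft_force: [-0.2, 0.5, -4.1]
grip_width: 8.4
gripper_force: 78.2
```

View pics/s4.png

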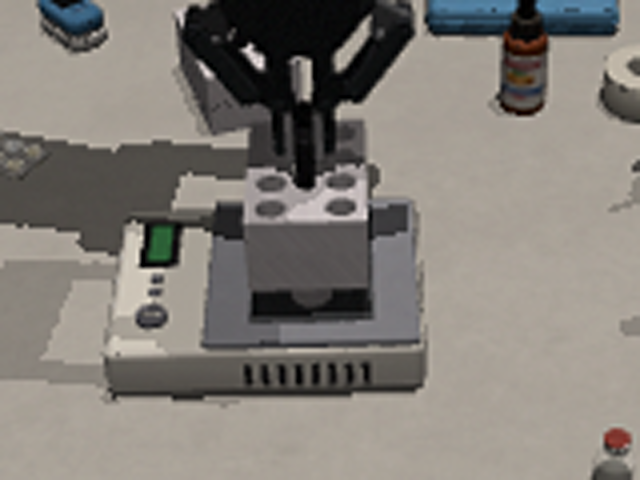

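The side view has the block centred over the pegs: block centre is column 308, peg foot column 311. I'll continue down with a 2 mm nudge each way.

```bash
python3 -m creep '[{"xyz":[0.01,0.005,0.01],"dr":[0,0,0],"hand":2},{"xyz":[0.01,0.005,0.03],"dr":[0,0,0],"hand":2},{"xyz":[0.01,0.005,0.05],"dr":[0,0,0],"hand":2},{"xyz":[0.01,0.005,0.07],"dr":[0,0,0],"hand":2},{"xyz":[0.01,0.005,0.085],"dr":[0,0,0],"hand":2},{"xyz":[0.01,0.005,0.095],"dr":[0,0,0],"hand":2},{"xyz":[0.01,0.005,0.105],"dr":[0,0,0],"hand":2},{"xyz":[0.01,0.005,0.105],"dr":[0,0,0],"hand":2},{"xyz":[0.01,0.005,0.105],"dr":[0,0,0],"hand":2}]'
```

```text
time_s: 6.63
eef_pos: [537.1, -0.9, 109.2]
eef_rot: [0.707, 0.707, -0.0, -0.0]
ft_force: [-0.0, 0.1, -3.3]
grip_width: 8.5
gripper_force: 78.3
```

```bash
python3 -m creep '[{"xyz":[0,0,0.005],"dr":[0,0,0],"hand":2},{"xyz":[0,0,0.01],"dr":[0,0,0],"hand":2},{"xyz":[0,0,0.015],"dr":[0,0,0],"hand":2},{"xyz":[0,0,0.02],"dr":[0,0,0],"hand":2},{"xyz":[0,0,0.024],"dr":[0,0,0],"hand":2},{"xyz":[0,0,0.024],"dr":[0,0,0],"hand":2},{"xyz":[0,0,0.024],"dr":[0,0,0],"hand":2}]'
```

```text
time_s: 7.22
eef_pos: [537.1, -0.9, 104.4]
eef_rot: [0.707, 0.707, -0.0, -0.0]
ft_force: [-0.1, 0.3, -2.9]
grip_width: 8.3
gripper_force: 78.3
```

```bash
python3 -m creep '[{"xyz":[0,0,0.003],"dr":[0,0,0],"hand":2},{"xyz":[0,0,0.006],"dr":[0,0,0],"hand":2},{"xyz":[0,0,0.008],"dr":[0,0,0],"hand":2},{"xyz":[0,0,0.008],"dr":[0,0,0],"hand":2},{"xyz":[0,0,0.008],"dr":[0,0,0],"hand":2}]'
```

```text
time_s: 7.63
eef_pos: [537.5, -0.9, 103.9]
eef_rot: [0.707, 0.707, 0.0, 0.0]
ft_force: [-3.6, 0.6, 4.8]
grip_width: 8.7
gripper_force: 79.4
```

Deck contact came at the expected height. I'll release and rise.

```bash
python3 -m creep '[{"xyz":[0,0,0.004],"dr":[0,0,0],"hand":14},{"xyz":[0,0,0.004],"dr":[0,0,0],"hand":30},{"xyz":[0,0,0],"dr":[0,0,0],"hand":50},{"xyz":[0,0,0],"dr":[0,0,0],"hand":50},{"xyz":[0,0,0],"dr":[0,0,0],"hand":50},{"xyz":[0,0,-0.1],"dr":[0,0,0],"hand":50},{"xyz":[0,0,-0.25],"dr":[0,0,0],"hand":50},{"xyz":[0,0,-0.4],"dr":[0,0,0],"hand":50},{"xyz":[0,0,-0.5],"dr":[0,0,0],"hand":50},{"xyz":[0,0,-0.5],"dr":[0,0,0],"hand":50}]'
python3 - <<'E'
from h import *
f=grab_frame('side');a=cv2.resize(f[130:270,200:360,::-1],None,fx=4,fy=4,interpolation=2)
for sx in(-35,35):
  for sy in(-50,50):
    for z in(45,95):
      p=(proj('side',[538+sx,1+sy,z])-[200,130]+.5)*4;cv2.circle(a,tuple(int(v) for v in p),3,(0,0,255),1)
cv2.imwrite('pics/s5.png',a)
E
```

```text
time_s: 8.47
eef_pos: [540.3, -1.3, 209.1]
eef_rot: [0.707, 0.707, 0.003, 0.004]
ft_force: [-0.1, -0.3, 0.5]
grip_width: 49.9
gripper_force: 0.0
```

View pics/s5.png

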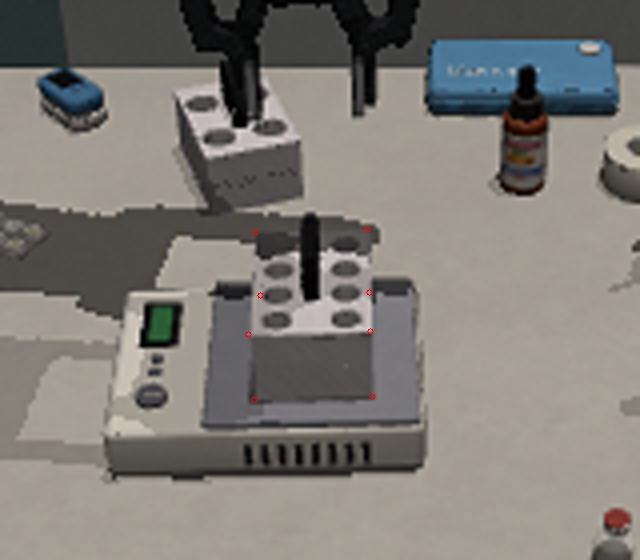

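The side view shows the block flat on the deck. The projected outline for the seated pose coincides within about 1 px, with the bottom edge at crop row 398. The other block and the bottle are standing.

```bash
python3 -c "
from workcell import arm;print(arm.close_job())"
```

```text
the job is handed in; nothing more can be done
None
```

The eight-well block is seated flat on the warmer over both pegs and released; the four-well block and the dropper bottle are still standing where they were, and I handed the job in at about 8.5 s (no verdict was shown).

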